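# Close the ink-bottle shaker and hold its dial at burst

### The arm

A 7-joint arm with a two-finger parallel gripper is mounted at the origin on the work surface. World frame = base frame: x ahead of the robot, y to its left, z up, the work surface at z = 0. Lengths are in mm, angles in rad, forces in N, time in s.
With the tool pointing down it reaches from about 425 to 825 mm from the base axis. Payload 3.6 kg.
Tool frame: the origin (TCP) lies on the mounting face of the last link; the fingertips stand 186 mm ahead of it and the grasp point (between the pads) lies 167 mm ahead of it (hold_point_z is the distance from the TCP to the grasp point, in mm); z points along the fingers, y is the direction in which the jaws open and shut (so a half turn about z gives the same grasp; the last joint's range is limited). The gripper opens to 93 mm and grips with 3 to 60 N. Pads are 15 mm wide; open, the fingers measure 128 mm over their backs; the gripper's body (75 mm by 188 mm) begins 65 mm behind the grasp point.
Start: joints at [-1.188, 0.615, -0.013, 1.423, 0.008, 1.103, -0.04], TCP at [258.355, 596.43, 404.74] pointing down, gripper open.
Joint ranges: [-3.12, 3.12], [-0.3, 2.06], [-1.34, 1.32], [0.26, 2.42], [-1.36, 4.5], [0.01, 1.98], [-2.84, 2.84]. Speed limits (rad/s): [2.79, 2.79, 3.14, 3.14, 3.14, 3.14, 3.14].

### API

Orientations are given as a rotation vector (axis times angle).
In Python, from plant import observe, grab_frame, finish_job, hold_point_z gives the robot as it stands. The module is installed in compiled form; this text tells all that it offers.
- The arm moves only by the shell command python3 -m handwheel 'ROWS' [FORCE]. ROWS is JSON, a list that holds one entry, the list of rows, each a list of 7 numbers: the shift along the world's x, y, z in m, then the turn, a rotation vector about the world's x, y, z in rad, then the gripper's target within -1 to 1 (fully open at 1, half-way at 0, shut at -1). In form: [[[dx, dy, dz, ax, ay, az, fingers], ...]]. A call has 1 to 12 rows; each row is the pose to reach, as a shift and turn from the pose measured when the call began; what a row does not reach only later rows make up. A row lasts 1/10 s, in which the tool goes at most 50 mm and 8.59 degrees, less where a joint would pass 70% of its speed; a pose out of reach is approached as far as the arm can. A call with a gripper value outside its range is refused whole. The fingers move at their own pace and stop on an object; FORCE is the grip in N (left out, the last holds). Time passes only in rows, so rows that repeat a pose let the fingers close. It gives the time, the measured TCP pose, the force and the opening at its end, in the units of the state.
- observe(): the state, without advancing time (a new reading comes with each control period).
- grab_frame(name): name is "scene" or "top"; returns a dict with "frame" (420x560x3 uint8, blue, green, red), "z_map" (420x560 float32, mm along the optical axis (not along the pixel's ray), 0 where there is no reading), "intrinsics" (3x3 intrinsics, pixels), "rvec" (rotation vector, rad) and "tvec" (3), from world to camera coordinates, as OpenCV has them. Camera axes: x right, y down, z forward; pixel columns grow to the right and rows downward; lengths in mm; the calibration is good to about 2 mm. A picture is of the moment at which its call begins.
- finish_job(): hands the job in, once; it reports no verdict.
The state is a dict: "time": time; "q": joint angles; "joint_velocities": joint speeds; "effort": joint torques, N m; "tcp_pos": TCP position; "orientation": TCP orientation; "wrist_force": force on the tool from outside, world axes, zero at the start; "torque": the same for the moment, N m; "finger_gap": finger opening in mm.
Only numpy, scipy, OpenCV 4.12 (cv2) and the standard library are available. Lean on these libraries where they do the work, as an engineer would, in place of code of your own. Each camera call takes 0.05 s, during which the arm holds its last target. There are 200 camera calls.

### The job

An ink bottle is already clamped in the bottle shaker: lower its clear hood, without slamming it, until it is fully closed. With the hood down, turn the dial clockwise past its two speed clicks to the spring-loaded burst position at the end stop, and hold it there against the spring: finish while still holding it, with the hood still closed. Leave the cup, the roll of tape and the ink jar where they stand.

Things in the scene. Friction and masses are not known exactly. Their poses are not given: they have to be found in the camera images.
- shaker: Bottle shaker's housing, fixed: a light grey box 250 mm long (its x), 190 wide (y), 85 high. Origin: centre of its underside, on the table; x points to the rear (hinge side), z up. The front of its flat top, x -125 to -30 mm, is the control deck with the dial; behind is an open well with a clamped, capped ink bottle (top at z 110 mm).
- hood (a joint): Opening angle of the hood, rad: 0 = fully closed on the housing, up to 1.35; it starts part open, between 0.8 and 1.25. The hinge is stiff (0.2 N m of friction): the hood stays at whatever angle it is left, and about 2 N at its front edge moves it.
- hood_hinge (a point): Middle of the hood's hinge line, at the upper rear edge of the housing: shaker (125, 0, 85) mm; the line runs along the shaker's y. Stays put as the hood turns; its axes turn with the hood. Closed, the hood is a clear box with a grey rim reaching 155 mm from here toward shaker -x, 182 mm wide, 45 mm high above the deck. Opening lifts its front edge up and back.
- hood_grip (a point): Middle of the top face of the hood's grip bar: grey, 14 mm (x) by 70 mm (y), standing 10 mm up from the clear top panel near the front edge. In the hood's frame 139 mm from the hinge toward the front, 55 mm above the hinge line; the panel behind it is flat and bare. Moves with the hood; its z axis is the panel's outward normal.
- knob: The dial's knob: a round black skirt 42 mm across and 7 high, with an upright black grip bar on it, 42 mm long (its x), 12 wide (y), 24 high. Origin: centre of the skirt's underside, on the vertical dial axis, at shaker (-83, 0, 86) mm; bar top 31 mm above. A white line at the bar's +x end is the pointer: at off it is 0.6545 rad anticlockwise (from above) of shaker +x.
- knob_grip (a point): Middle of the dial's grip bar, on the dial's axis, at half the bar's height: 19 mm above the knob's origin, shaker (-83, 0, 105) mm. Axes as those of the knob, turning with it.
- dial (a joint): Dial angle, rad, growing clockwise seen from above. 0 = off (start). Two clicks that hold by themselves, at about 0.49 (speed one) and 1.00 (speed two); then burst at the end stop, 1.309, which does not hold: let go, it springs back to speed two. A return spring of 0.014 to 0.06 N m works toward off all the way; getting over a click takes up to 0.14 N m.
- cup: Clear plastic cup, empty, 78 mm across at the rim, 95 mm high, standing loose. Origin: centre of its underside.
- tape: Roll of masking tape lying flat, loose: 96 mm outside, 76 mm inside, 24 mm high. Origin: centre of its underside.
- jar: Brown glass ink jar with a black lid, loose, 54 mm across, 62 mm high. Origin: centre of its underside.

How it is judged:
By the outcome, as a careful person would: the job done as asked, in the order asked, and still so for the second after the job is handed in, while the arm keeps its last pose, push and grip.
It also fails if it takes over 51 s, if anything falls off the work surface, if the arm or the gripper's body presses on something with over 40 N, if the wrist force passes 120 N, or if a joint passes its speed limit or range.

## Working session

There is one attempt and no reset: what is moved stays moved. The work goes in short steps, Python scripts to look and compute and a shell command to move; the robot and the scene stay as the last step left them, time stands still between calls to the robot, and variables do not carry over. Pictures are saved under pics/ and viewed, about 8 in all and at most 12, crops included, and the job is handed in when it is done.

```bash
mkdir -p pics
cat > h.py <<'E'
import numpy as np, cv2
from plant import observe, grab_frame, hold_point_z
def cam(n):
    f=grab_frame(n); R=cv2.Rodrigues(np.array(f["rvec"],float))[0]; t=np.array(f["tvec"],float).ravel()
    return f["frame"],f["z_map"],np.array(f["intrinsics"]),R,t
def pts(c,uv):
    "depth points -> world"
    im,z,K,R,t=c; uv=np.atleast_2d(uv); d=z[uv[:,1],uv[:,0]]
    p=np.c_[(uv[:,0]-K[0,2])/K[0,0]*d,(uv[:,1]-K[1,2])/K[1,1]*d,d]
    return (p-t)@R
def plane(c,uv,h):
    im,z,K,R,t=c; uv=np.atleast_2d(uv).astype(float)
    r=np.c_[(uv[:,0]-K[0,2])/K[0,0],(uv[:,1]-K[1,2])/K[1,1],np.ones(len(uv))]@R
    o=-t@R; return o+r*((h-o[2])/r[:,2])[:,None]
def proj(c,P):
    im,z,K,R,t=c; q=np.atleast_2d(P)@R.T+t; q=q@K.T; return q[:,:2]/q[:,2:]
E
python3 - <<'E'
from h import *
for n in("scene","top"):
    c=cam(n); cv2.imwrite(f"pics/{n}0.png",c[0]); print(n,-c[4]@c[3],c[3][2])
print(observe(),hold_point_z)
E
```

```text
scene [815.59120618 472.02291802 770.55800093] [-0.30440897 -0.52797741 -0.79282724]
top [ 475.3485626    38.18536316 1222.68177529] [ 0.07512408  0.01422263 -0.99707276]
{'time': 0.1, 'q': array([-1.18848354,  0.61584997, -0.01261967,  1.42473674,  0.00812199,
        1.10336494, -0.04037179]), 'joint_velocities': array([ 3.55675973e-05, -1.43796273e-03, -5.39004978e-04, -5.83891489e-03,
       -4.39390532e-04,  1.22393794e-03,  3.35455982e-04]), 'effort': array([ 1.40707478e-03, -4.60044193e+01,  2.10004896e-01, -1.66245085e+01,
       -6.12071855e-02,  1.69869239e-02,  9.43530335e-05]), 'tcp_pos': array([258.26443489, 596.19016476, 403.67929929]), 'orientation': array([-0.63744947, -3.07580703,  0.00356407]), 'wrist_force': array([-0.1305991 ,  0.46890871, -0.67199932]), 'torque': array([ 0.02361398, -0.05402616, -0.01256748]), 'finger_gap': 92.93456726815351} 167.3
```

View pics/scene0.png

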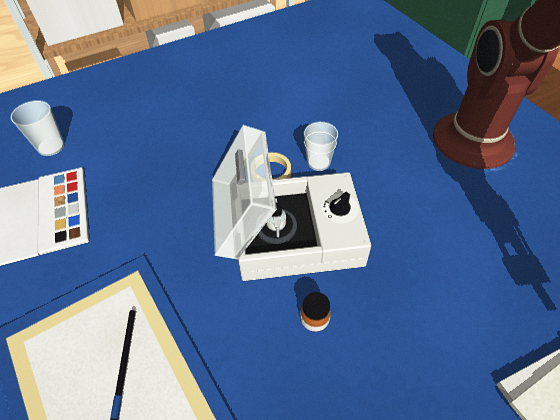

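View pics/top0.png

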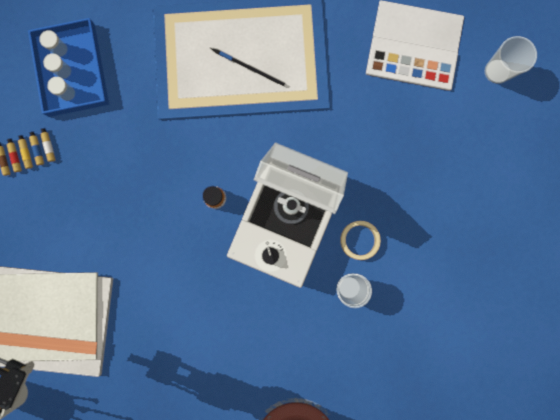

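Scene: the hood is half open with its edges about (243,127)–(215,255), the dial is at (340,203), the cup at (320,145), the tape at (275,165) and the jar at (315,312). Top: the dial is at (270,255), the hood's grip bar at about (305,171), the deck's front corners at (228,253) and (303,285), the cup at (353,290), the tape at (360,240) and the jar at (214,197).

Run:
```python
from h import *
c=cam("top"); im,z=c[0],c[1]
v,u=np.mgrid[120:310,200:400]; uv=np.c_[u.ravel(),v.ravel()]
P=pts(c,uv); col=im[uv[:,1],uv[:,0]].astype(int)
m=(abs(P[:,2]-85)<6)&(z[uv[:,1],uv[:,0]]>0)&(col.min(1)>150)
M=np.zeros((420,560),np.uint8); M[uv[m,1],uv[m,0]]=255
n,l,s,ce=cv2.connectedComponentsWithStats(M); i=1+s[1:,4].argmax(); vv,uu=np.where(l==i)
W=plane(c,np.c_[uu,vv],85); print("deck comp",s[i],P[m][:,2].mean())
r=cv2.minAreaRect(W[:,:2].astype(np.float32)); print(r); print(cv2.boxPoints(r))
# knob: dark around
for cn,box,c in(("top",(255,285,240,270),c),("scene",(318,360,185,222),cam("scene"))):
    a,b,e,f=box; sub=c[0][e:f,a:b].max(2)<70; yy,xx=np.where(sub); q=np.c_[xx+a,yy+e]
    print(cn,len(q),"skirt z~95 centroid",plane(c,q.mean(0),98)[0], "depth z pct",np.percentile(pts(c,q)[:,2],[5,50,95]))
c=cam("top")
# grip bar on hood and hood pts
hp=P[(P[:,2]>135)&(P[:,2]<400)]; print("hood pts",len(hp),hp.min(0),hp.max(0))
for nm,(a,b,e,f) in dict(cup=(330,378,268,312),tape=(338,384,218,264),jar=(200,230,184,212)).items():
    v,u=np.mgrid[e:f,a:b]; q=pts(c,np.c_[u.ravel(),v.ravel()]); q=q[q[:,2]>15]; print(nm,len(q),(q.min(0)+q.max(0))/2,q.max(0)-q.min(0),q[:,2].max())
big=[cv2.resize(im[130:300,200:400],None,fx=4,fy=4,interpolation=2)[:600],]
cv2.imwrite("pics/t1.png",big[0])
```

```text
deck comp [ 227  182  105  105 3395] 84.99189669575819
((511.4229736328125, 41.39961242675781), (188.76724243164062, 190.20193481445312), 67.31063842773438)
[[387.27484   -8.995888]
 [562.757    -82.36338 ]
 [635.5711    91.79511 ]
 [460.08893  165.1626  ]]
top 169 skirt z~95 centroid [459.99570168  59.98076765  98.        ] depth z pct [ 90.17515837  94.72399937 119.54408393]
scene 328 skirt z~95 centroid [459.85152127  63.09820598  98.        ] depth z pct [ 90.47758193 100.06146949 117.99686783]
hood pts 3376 [ 552.09219818 -108.23947615  135.05182898] [709.32985808  92.0026912  246.18725354]
cup 553 [410.26417677 -65.82095141 619.02652742] [ 130.16877166  208.01262915 1207.31049575] 1222.6817752919715
tape 475 [499.73969253 -84.17926514 618.88924009] [  91.32483982  244.7292566  1207.5850704 ] 1222.6817752919715
jar 414 [554.18803423 132.68501579 619.3449489 ] [ 157.67894326  188.99930525 1206.67365279] 1222.6817752919715
```

View pics/t1.png

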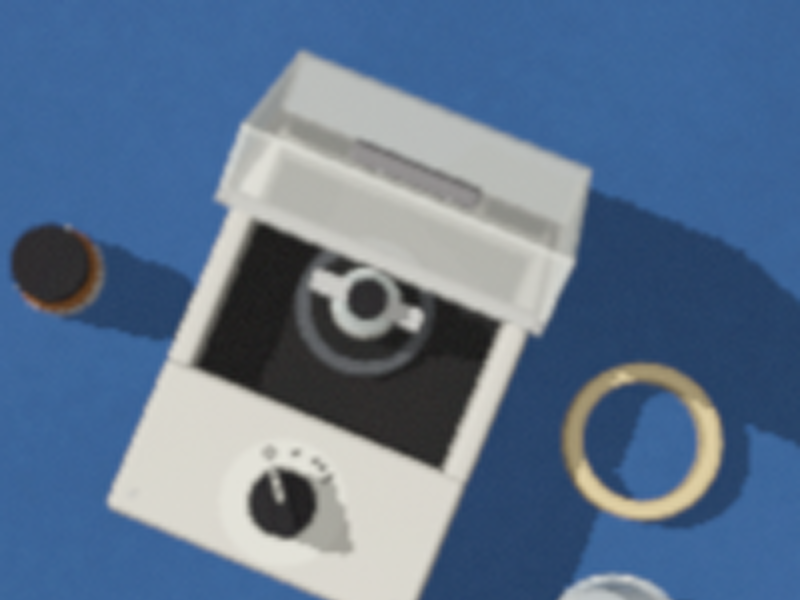

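The deck gives the shaker's pose: yaw −22.7° and front-edge middle (424,78). Both views put the knob at (460,61), against (462,62) expected from that pose. Next I'll get the hood angle from the grip bar and work out the closing arc.

```bash
cat >> h.py <<'E'
ex=np.array([.9227,-.3857,0]); ey=np.array([.3857,.9227,0]); org=np.array([539,29.9,0])
def sh(x,y,z): return org+x*ex+y*ey+np.array([0,0,z])
def hoodpt(th,d,h,y=0): return sh(125-(d*np.cos(th)-h*np.sin(th)),y,85+d*np.sin(th)+h*np.cos(th))
E
python3 - <<'E'
from h import *
a,b=cam("top"),cam("scene")
for th in np.arange(.8,1.3,.1):
    print(round(th,2),*[proj(c,[hoodpt(th,139,55,s) for s in(-35,35)]).round(0).tolist() for c in(a,b)],"corners",proj(b,[hoodpt(th,155,45,s) for s in(-91,91)]).round(0).tolist(),proj(a,[hoodpt(th,155,45,s) for s in(-91,91)]).round(0).tolist())
for th in (1.25,1.1,.95,.8,.65,.5,.35,.2,.1,0):
    p=hoodpt(th,100,45)+7.5*ex; print(th,p.round(0), "TCP", (p+[0,0,186]).round(0))
cv2.imwrite("pics/s1.png",cv2.resize(b[0][110:290,200:380],None,fx=3.3,fy=3.3,interpolation=2))
E
```

```text
0.8 [[312.0, 195.0], [281.0, 182.0]] [[257.0, 154.0], [261.0, 184.0]] corners [[264.0, 130.0], [276.0, 208.0]] [[334.0, 213.0], [253.0, 179.0]]
0.9 [[315.0, 188.0], [283.0, 175.0]] [[249.0, 153.0], [252.0, 183.0]] corners [[256.0, 128.0], [266.0, 206.0]] [[337.0, 206.0], [255.0, 173.0]]
1.0 [[318.0, 182.0], [286.0, 169.0]] [[240.0, 152.0], [243.0, 183.0]] corners [[247.0, 126.0], [256.0, 205.0]] [[340.0, 199.0], [258.0, 165.0]]
1.1 [[320.0, 175.0], [289.0, 162.0]] [[232.0, 152.0], [234.0, 183.0]] corners [[238.0, 126.0], [246.0, 204.0]] [[343.0, 192.0], [261.0, 158.0]]
1.2 [[323.0, 168.0], [292.0, 155.0]] [[223.0, 153.0], [225.0, 183.0]] corners [[229.0, 126.0], [235.0, 205.0]] [[346.0, 185.0], [264.0, 151.0]]
1.25 [672. -26. 194.] TCP [672. -26. 380.]
1.1 [656. -19. 195.] TCP [656. -19. 381.]
0.95 [641. -13. 193.] TCP [641. -13. 379.]
0.8 [627.  -7. 188.] TCP [627.  -7. 374.]
0.65 [613.  -1. 181.] TCP [613.  -1. 367.]
0.5 [600.   4. 172.] TCP [600.   4. 358.]
0.35 [589.   9. 162.] TCP [589.   9. 348.]
0.2 [579.  13. 149.] TCP [579.  13. 335.]
0.1 [574.  15. 140.] TCP [574.  15. 326.]
0 [569.  17. 130.] TCP [569.  17. 316.]
```

View pics/s1.png

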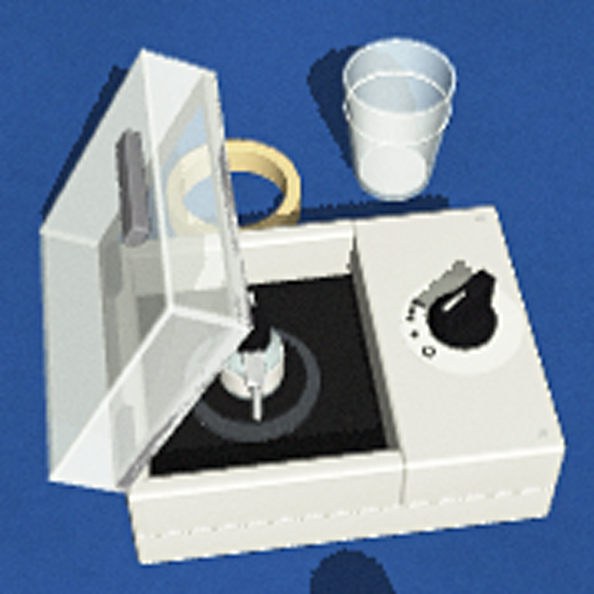

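The bar ends in the scene crop map to (240,152) and (243,183), so the hood is at about 1.0 rad; the top view agrees. I'll close the fingers and go behind and above the panel.

```bash
python3 -m handwheel '[[[0.03,-0.03,0.065,0,0,0,-1],[0.06,-0.07,0.065,0,0,0,-1],[0.09,-0.11,0.065,0,0,0,-1],[0.43,-0.63,0.065,0,0,0,-1],[0.43,-0.63,0.065,0,0,0,-1],[0.43,-0.63,0.065,0,0,0,-1],[0.43,-0.63,0.065,0,0,0,-1],[0.43,-0.63,0.065,0,0,0,-1],[0.43,-0.63,0.065,0,0,0,-1],[0.43,-0.63,0.065,0,0,0,-1],[0.43,-0.63,0.065,0,0,0,-1],[0.43,-0.63,0.065,0,0,0,-1]]]' 20
```

```text
time: 1.55
tcp_pos: [585.2, 122.7, 469.3]
orientation: [0.637, 3.076, -0.0]
wrist_force: [0.5, 1.1, 0.6]
finger_gap: 2.6
```

```bash
python3 -m handwheel '[[[0.105,-0.156,0,0,0,0,-1],[0.105,-0.156,0,0,0,0,-1],[0.105,-0.156,0,0,0,0,-1],[0.105,-0.156,0,0,0,0,-1],[0.105,-0.156,0,0,0,0,-1],[0.105,-0.156,-0.04,0,0,0,-1],[0.105,-0.156,-0.07,0,0,0,-1],[0.105,-0.156,-0.088,0,0,0,-1],[0.105,-0.156,-0.088,0,0,0,-1]]]'
python3 - <<'E'
from h import *
c=cam("scene"); cv2.imwrite("pics/s2.png",cv2.resize(c[0][20:300,150:430],None,fx=2,fy=2)); print(observe()["tcp_pos"],observe()["wrist_force"])
E
```

```text
time: 2.45
tcp_pos: [689.2, -32.3, 377.7]
orientation: [-0.634, -3.069, 0.001]
wrist_force: [-0.2, 0.0, 0.1]
finger_gap: 0.4
[689.85581396 -32.49209733 380.10961136] [-0.19848588 -0.13972394  0.30974748]
```

View pics/s2.png

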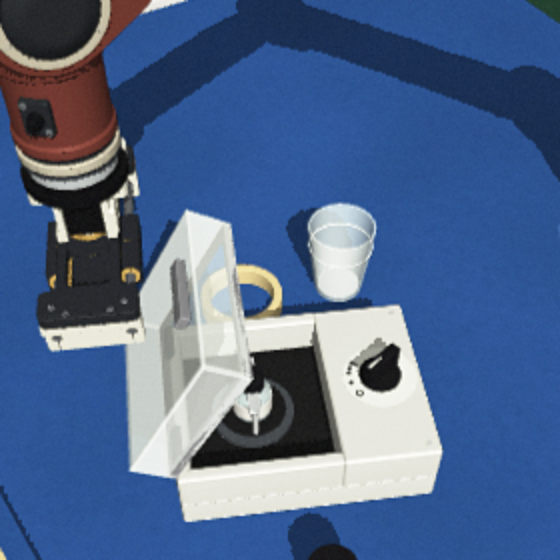

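Fingers are behind the panel, the hood is still untouched and there's clear space all round. Closing starts, pushing along the arc.

```bash
python3 -m handwheel '[[[-0.015,0.006,0,0,0,0,-1],[-0.03,0.012,0,0,0,0,-1],[-0.038,0.015,0,0,0,0,-1],[-0.044,0.017,0,0,0,0,-1],[-0.048,0.019,-0.001,0,0,0,-1],[-0.052,0.021,-0.002,0,0,0,-1],[-0.056,0.0225,-0.003,0,0,0,-1],[-0.06,0.024,-0.005,0,0,0,-1],[-0.063,0.0255,-0.006,0,0,0,-1],[-0.066,0.027,-0.0075,0,0,0,-1],[-0.0695,0.0285,-0.009,0,0,0,-1],[-0.073,0.03,-0.011,0,0,0,-1]]]'
```

```text
time: 3.7
tcp_pos: [616.4, -2.5, 368.8]
orientation: [-0.636, -3.073, 0.001]
wrist_force: [-0.7, 0.2, 3.3]
finger_gap: 0.5
```

```bash
python3 -m handwheel '[[[-0.003,0.0015,-0.002,0,0,0,-1],[-0.006,0.003,-0.004,0,0,0,-1],[-0.0095,0.004,-0.0065,0,0,0,-1],[-0.013,0.005,-0.009,0,0,0,-1],[-0.016,0.0065,-0.011,0,0,0,-1],[-0.019,0.008,-0.0135,0,0,0,-1],[-0.022,0.009,-0.016,0,0,0,-1],[-0.0245,0.0105,-0.0185,0,0,0,-1],[-0.027,0.0115,-0.021,0,0,0,-1],[-0.0295,0.0125,-0.024,0,0,0,-1],[-0.032,0.0135,-0.027,0,0,0,-1],[-0.0345,0.0145,-0.0305,0,0,0,-1]]]'
```

```text
time: 4.9
tcp_pos: [581.7, 12.0, 338.0]
orientation: [-0.636, -3.073, 0.001]
wrist_force: [0.1, -0.7, 0.4]
finger_gap: 0.2
```

```bash
python3 -m handwheel '[[[-0.002,0.001,-0.002,0,0,0,-1],[-0.004,0.0015,-0.004,0,0,0,-1],[-0.005,0.002,-0.006,0,0,0,-1],[-0.006,0.0025,-0.008,0,0,0,-1],[-0.007,0.003,-0.010,0,0,0,-1],[-0.008,0.0035,-0.012,0,0,0,-1],[-0.009,0.004,-0.014,0,0,0,-1],[-0.010,0.004,-0.016,0,0,0,-1],[-0.011,0.0045,-0.018,0,0,0,-1],[-0.012,0.005,-0.0195,0,0,0,-1],[-0.0125,0.005,-0.021,0,0,0,-1],[-0.0125,0.005,-0.022,0,0,0,-1]]]'
python3 - <<'E'
from h import *
c=cam("scene"); cv2.imwrite("pics/s3.png",cv2.resize(c[0][60:300,180:420],None,fx=2.5,fy=2.5)); print(observe()["tcp_pos"],observe()["wrist_force"])
E
```

```text
time: 6.1
tcp_pos: [569.3, 17.1, 316.9]
orientation: [-0.636, -3.073, 0.0]
wrist_force: [-3.3, 0.8, 11.5]
finger_gap: 0.4
[569.23753957  17.12503576 316.93914066] [-0.56497059  0.69254193  6.10494529]
```

View pics/s3.png

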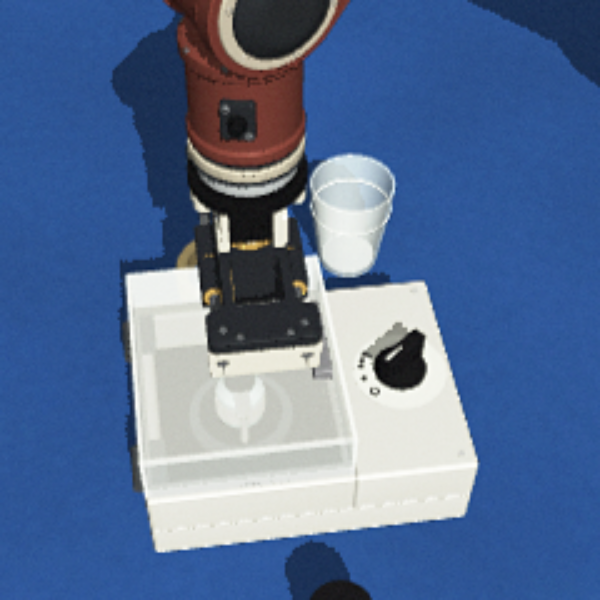

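Hood appears seated on the housing. I'll press a little harder to confirm the stop, then lift.

```bash
python3 -m handwheel '[[[0,0,-0.001,0,0,0,-1],[0,0,-0.002,0,0,0,-1],[0,0,-0.003,0,0,0,-1],[0,0,-0.003,0,0,0,-1]]]'; python3 -c "
from h import *
p=observe()['tcp_pos'];g=sh(-83,0,0);print('to knob',(g-p).round(1))"
```

```text
time: 6.55
tcp_pos: [569.1, 17.1, 316.8]
orientation: [-0.636, -3.074, -0.001]
wrist_force: [-5.3, 0.5, 17.4]
finger_gap: 0.7
to knob [-106.7   44.8 -316.8]
```

The stop is confirmed: z did not move with about 17 N on it. Lift, go above the knob, turn the jaws across its bar (+38°) and part-open.

```bash
python3 -m handwheel '[[[0,0,0.01,0,0,0,-1],[0,0,0.04,0,0,0,-1],[-0.02,0.01,0.06,0,0,0.1,0.3],[-0.06,0.025,0.06,0,0,0.22,0.3],[-0.1,0.042,0.06,0,0,0.36,0.3],[-0.108,0.045,0.05,0,0,0.5,0.3],[-0.108,0.045,0.03,0,0,0.62,0.3],[-0.108,0.045,0.03,0,0,0.667,0.3],[-0.108,0.045,0.03,0,0,0.667,0.3],[-0.108,0.045,0.03,0,0,0.667,0.3]]]'
python3 - <<'E'
from h import *
s=observe(); print(s["tcp_pos"],s["orientation"],s["wrist_force"],s["finger_gap"])
from scipy.spatial.transform import Rotation as R
y=R.from_rotvec(s["orientation"]).as_matrix()[:,1]; print("jaw deg",np.degrees(np.arctan2(y[1],y[0])))
c=cam("scene"); cv2.imwrite("pics/s4.png",cv2.resize(c[0][90:290,200:400],None,fx=3,fy=3))
E
```

```text
time: 7.55
tcp_pos: [461.5, 61.9, 347.1]
orientation: [0.403, -3.114, 0.001]
wrist_force: [0.0, 0.4, 0.8]
finger_gap: 58.6
[461.45707134  61.92486489 347.06965611] [ 4.03042488e-01 -3.11404587e+00  7.77095351e-04] [0.02427052 0.38000315 0.80336996] 58.569930189904056
jaw deg 104.74929483187015
```

View pics/s4.png

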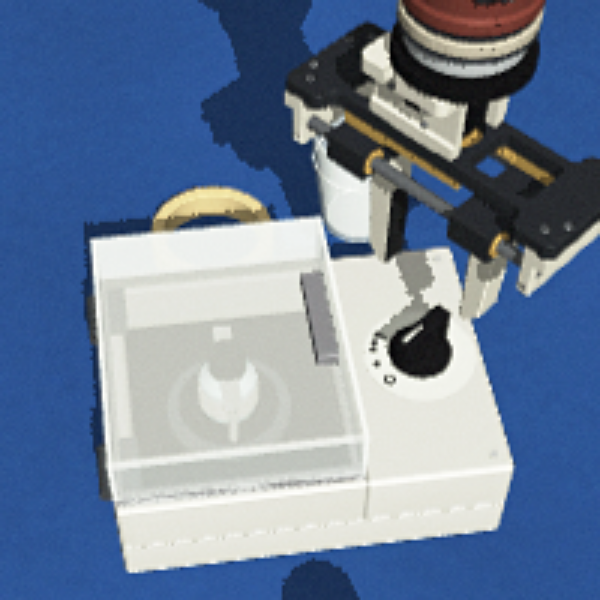

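The hood is closed all round, and the fingers straddle the knob. Now descend and grip the bar.

```bash
python3 -m handwheel '[[[0,0,-0.02,0,0,0,0.3],[0,0,-0.04,0,0,0,0.3],[0,0,-0.055,0,0,0,0.3],[0,0,-0.065,0,0,0,0.3],[0,0,-0.065,0,0,0,-1],[0,0,-0.065,0,0,0,-1],[0,0,-0.065,0,0,0,-1],[0,0,-0.065,0,0,0,-1],[0,0,-0.065,0,0,0,-1],[0,0,-0.065,0,0,0,-1]]]' 35; python3 -c "
from h import *
s=observe();print(s['torque'],s['wrist_force'],s['finger_gap'])"
```

```text
time: 8.6
tcp_pos: [461.5, 62.0, 282.5]
orientation: [0.403, -3.115, 0.001]
wrist_force: [1.1, 0.5, -0.7]
finger_gap: 17.0
[ 0.03426822  0.00035073 -0.04036584] [ 1.10790846  0.46955263 -0.65175169] 16.96541779559024
```

```bash
python3 -m handwheel '[[[0,0,0,0,0,0,-1],[0,0,0,0,0,0,-1],[0,0,0,0,0,0,-1],[0,0,0,0,0,0,-1]]]'; python3 -c "
from h import *
s=observe();print(s['torque'],s['wrist_force'],s['finger_gap'])"
```

```text
time: 9.0
tcp_pos: [461.6, 61.6, 282.5]
orientation: [0.403, -3.115, 0.002]
wrist_force: [0.7, -1.5, 0.6]
finger_gap: 11.8
[-0.35325317 -0.06636597  0.01212138] [ 0.7030177  -1.46462782  0.56839841] 11.781711176070038
```

Bar gripped at 11.8 mm. Turning clockwise.

```bash
python3 -m handwheel '[[[0,0,0,0,0,-0.06,-1],[0,0,0,0,0,-0.12,-1],[0,0,0,0,0,-0.18,-1],[0,0,0,0,0,-0.24,-1],[0,0,0,0,0,-0.3,-1],[0,0,0,0,0,-0.36,-1],[0,0,0,0,0,-0.42,-1],[0,0,0,0,0,-0.48,-1],[0,0,0,0,0,-0.54,-1],[0,0,0,0,0,-0.60,-1],[0,0,0,0,0,-0.65,-1],[0,0,0,0,0,-0.70,-1]]]'; python3 -c "
from h import *
s=observe();print(s['torque'],s['wrist_force'],s['finger_gap'])"
```

```text
time: 10.2
tcp_pos: [461.6, 60.9, 282.5]
orientation: [-0.693, -3.064, 0.003]
wrist_force: [-0.3, -2.9, 0.1]
finger_gap: 11.8
[-0.66258629 -0.08916153  0.13701663] [-0.25807209 -2.89022843  0.10288124] 11.796176526723118
```

```bash
python3 -m handwheel '[[[0,0,0,0,0,-0.06,-1],[0,0,0,0,0,-0.12,-1],[0,0,0,0,0,-0.18,-1],[0,0,0,0,0,-0.24,-1],[0,0,0,0,0,-0.3,-1],[0,0,0,0,0,-0.36,-1],[0,0,0,0,0,-0.42,-1],[0,0,0,0,0,-0.48,-1],[0,0,0,0,0,-0.53,-1],[0,0,0,0,0,-0.57,-1],[0,0,0,0,0,-0.60,-1],[0,0,0,0,0,-0.61,-1]]]'; python3 -c "
from h import *
from scipy.spatial.transform import Rotation as R
s=observe();print(s['torque'],s['wrist_force'],s['finger_gap']);y=R.from_rotvec(s['orientation']).as_matrix()[:,1];print(np.degrees(np.arctan2(y[1],y[0])),'burst expects',104.8-75)"
```

```text
time: 11.4
tcp_pos: [461.4, 60.3, 282.5]
orientation: [-1.582, -2.713, 0.004]
wrist_force: [-1.3, -5.5, 2.3]
finger_gap: 11.7
[-0.89130893  0.19416144  0.079531  ] [-1.28044643 -5.4578415   2.30230924] 11.729672665692794
29.495362474992266 burst expects 29.799999999999997
```

```bash
python3 -m handwheel '[[[0,0,0,0,0,-0.02,-1],[0,0,0,0,0,-0.04,-1],[0,0,0,0,0,-0.04,-1]]]'
cat > s.py <<'E'
from h import *
from scipy.spatial.transform import Rotation as R
s=observe();print(s['torque'],s['wrist_force'],s['finger_gap']);y=R.from_rotvec(s['orientation']).as_matrix()[:,1];print(np.degrees(np.arctan2(y[1],y[0])))
E
python3 s.py; python3 -m handwheel '[[[0,0,0,0,0,-0.02,-1],[0,0,0,0,0,-0.04,-1],[0,0,0,0,0,-0.04,-1]]]' 40; python3 s.py
```

```text
time: 11.7
tcp_pos: [461.4, 60.3, 282.5]
orientation: [-1.634, -2.682, 0.005]
wrist_force: [-1.3, -3.4, 1.4]
finger_gap: 12.2
[-0.88304733  0.08628486  0.54693468] [-1.27632082 -3.35865357  1.38249993] 12.198912178983875
27.28790295780578
time: 12.0
tcp_pos: [461.4, 60.4, 282.5]
orientation: [-1.686, -2.65, 0.005]
wrist_force: [-0.5, -3.3, 2.1]
finger_gap: 12.4
[-0.93633054  0.13268018  0.91457825] [-0.47255052 -3.26937618  2.10024371] 12.379953749117542
25.057004518269775
```

The stop is clear: torque jumped to 0.55 and then 0.91 N m. I'll ease off slightly, hold and look.

```bash
python3 -m handwheel '[[[0,0,0,0,0,0.02,-1],[0,0,0,0,0,0.02,-1],[0,0,0,0,0,0.02,-1],[0,0,0,0,0,0.02,-1],[0,0,0,0,0,0.02,-1],[0,0,0,0,0,0.02,-1]]]'; python3 s.py
python3 - <<'E'
from h import *
a,b=cam("scene"),cam("top")
i=cv2.resize(a[0][90:290,200:400],(400,400),interpolation=2); j=cv2.resize(b[0][150:310,220:380],(400,400),interpolation=2)
cv2.imwrite("pics/f.png",np.hstack([i,j]))
q=pts(b,[[x,y] for x in range(245,360,2) for y in range(140,240,2)]); q=q[(q[:,2]>100)&(q[:,2]<200)]; d=(q-org)@np.c_[ex,ey]
m=(d[:,0]>-10)&(d[:,0]<110)&(abs(d[:,1])<80); print("hood panel z",np.percentile(q[m,2],[5,50,95]),m.sum())
E
```

```text
time: 12.6
tcp_pos: [461.4, 60.4, 282.5]
orientation: [-1.66, -2.666, 0.006]
wrist_force: [-0.7, -3.2, 1.8]
finger_gap: 12.2
[-0.80745912  0.1620835   0.79495329] [-0.74078714 -3.20010845  1.82341639] 12.157428868599768
26.19959489641551
hood panel z [127.1506558  130.70040337 134.11078639] 906
```

View pics/f.png

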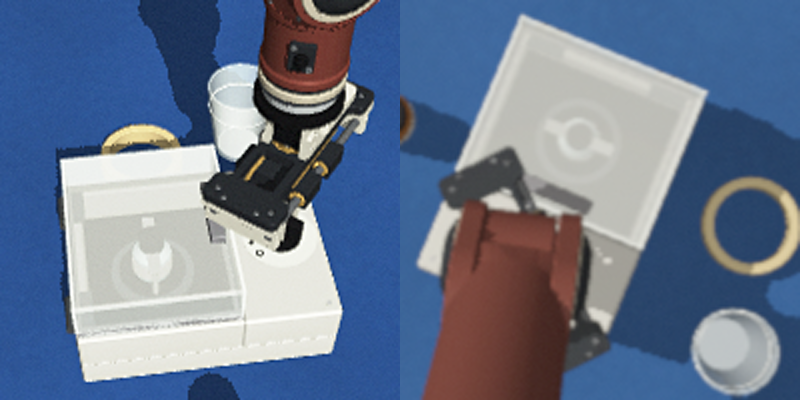

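The hood is closed, with its panel at 130.7 mm against 130 nominal. The gripper holds the knob against the stop, and the cup, tape and jar are where they stood. Handing in.

```bash
python3 -c "
from plant import finish_job
print(finish_job())"
```

```text
the job is handed in; nothing more can be done
None
```

I lowered the hood until it was fully closed, then turned the dial clockwise to burst. I handed the job in at about 13 s with the gripper still holding the dial against its end stop.

- **Hood:** I pushed it down along its arc with closed fingertips, in about 3 s. At the bottom it did not move under about 17 N. After the dial was turned, its top panel measured 130.7 mm high, against 130 mm when closed.
- **Dial:** I gripped the bar and turned it 75° to the expected burst angle, then about 3.5° further against the stop. The torque rose from about 0.08 to 0.91 N m; I eased off to about 0.8 N m and held there. That last 3.5° is probably give in the fingers or arm.
- **Not checked directly:** the arm and gripper mostly hide the dial in the last pictures, so I couldn't see the pointer. That it reached burst rests on the angle and the torque.
- **Cup, tape and jar:** nothing touched them. In the last pictures the cup and tape stand where they were, and the part of the jar in view looks unmoved. I judged this by eye.

No check failed or disagreed with another.

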